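Fit a fresh filter cassette in the pull-out tray

ROBOT

A 6-joint arm with a two-finger parallel gripper is mounted at the origin on the work surface. World frame = base frame: x ahead of the robot, y to its left, z up, the work surface at z = 0. Lengths are in m, angles in rad, forces in N, time in s.
With the tool pointing down it reaches from about 0.375 to 0.9 m from the base axis. Payload 3.1 kg.
Tool frame: the origin (TCP) lies between the finger pads; the fingertips stand 17 mm ahead of it and the grasp point (between the pads) lies 2 mm behind it; z points along the fingers, y is the line along which they close (so a half turn about z gives the same grasp; the last joint's range is limited). The gripper opens to 85 mm and grips with 20 to 120 N. Pads are 22 mm wide; open, the fingers measure 114 mm over their backs; the gripper's body (76 mm by 85 mm) begins 54 mm behind the grasp point. The pads swing forward as they close: fully open they stand 13 mm farther back than shut.
Start: joints at [0.977, 0.527, 1.433, -0, 1.181, -0.178], TCP at [0.252, 0.572, 0.248] pointing down, gripper open.
Joint ranges: [-3.08, 3.08], [-0.75, 2.2], [0.22, 2.44], [-1.43, 4.57], [0, 2.65], [-2.85, 2.85]. Speed limits (rad/s): [2.79, 2.79, 3.14, 3.14, 3.14, 3.14].

INTERFACE

Orientations are given as a unit quaternion [x, y, z, w].
In Python, from station import sense, vision, order gives the robot as it stands.
- The arm moves only by the shell command python3 -m crank 'ROWS' [OPENING] [FORCE]. ROWS is JSON, a list of rows, each an object with "dp": the shift along the world's x, y, z in units of 30 mm (1.0 is 30 mm), a list of three; "angular": the turn, a rotation vector about the world's x, y, z in degrees, a list of three. In form: [{"dp": [dx, dy, dz], "angular": [ax, ay, az]}, ...]. A call has 1 to 20 rows; each row shifts and turns the commanded pose from where the row before left it; what a row does not reach is not made up. A row lasts 1/10 s, in which the tool goes at most 50 mm and 8.59 degrees, less where a joint would pass 70% of its speed; a pose out of reach is approached as far as the arm can. A call is refused whole if a number of a shift passes 1 or a number of a turn 8.59, either way. A call with a gripper value outside its range is refused whole. OPENING is the closure, from 0 (fully open) to 1 (shut), set as the call begins (- or left out, the last holds). The fingers move at their own pace and stop on an object; FORCE is the grip in N (left out, the last holds). Time passes only in rows, so rows that do not move let the fingers close. It gives the time, the measured TCP pose, the force, the opening and the grip force at its end, in the units of the state.
- sense(): the state, without advancing time (a new reading comes with each control period).
- vision.snapshot(name): name is "scene" or "top" or "wrist"; returns a dict with "image" (400x640x3 uint8, blue, green, red), "range_z" (400x640 float32, m along the optical axis (not along the pixel's ray), 0 where there is no reading), "mtx" (3x3 intrinsics, pixels), "pose" (4x4, takes a point from camera to world coordinates); the wrist camera has in their place "mount" (4x4, takes a point from camera to tool coordinates, whose origin is the TCP and whose axes are the flange's). Camera axes: x right, y down, z forward; pixel columns grow to the right and rows downward; lengths in m; the calibration is good to about 2 mm. A picture is of the moment at which its call begins: read the wrist's pose just before it.
- order.sign_off(): hands the job in; it is judged then, once.
The state is a dict: "t": time; "q": joint angles; "qd": joint speeds; "tau": joint torques, N m; "tcp_pos": TCP position; "tool_rot": TCP orientation; "force": force on the tool from outside, world axes, zero at the start; "ft_torque": the same for the moment, N m; "finger_gap": opening from 0.0 (shut) to 1.0 (fully open); "gripper_force": force on a finger pad.
Only numpy, scipy, OpenCV 4.12 (cv2) and the standard library are available. Lean on these libraries where they do the work, as an engineer would, in place of code of your own. Each camera call takes 0.05 s, during which the arm holds its last target. There are 200 camera calls.

TASK

Pull the filter console's tray out to its stop, then slide the fresh filter cassette (the one with the blue grip) into the close-fitting opening between the white inserts of the leaning green sleeve on the tray, feeling for the opening, and press it down past the stiff rubber seal, firmly but without ramming it, until its blue collar sits flat on the sleeve's rim. Let go, leave the tray fully out, and leave the used cassette and everything else where it stands.

Things in the scene. Friction and masses are not known exactly. Their poses are not given: they have to be found in the camera images.
- tray (a joint): how far the console's tray is out, in m: 0 shut, 0.170 at its stop. It slides with about 4 N of friction and stays where it is left; it comes out along the console's own -x
- console_front (a point): fixed white filter console, 250 (x) by 260 (y) by 150 high; this point lies at the middle of the top front edge, axes as the console's; its -x face is open and holds the tray, and the tray slides out along -x. The tray front is a white panel, 12 thick, its top 100 above the table, flush with the console's open face when shut
- tray_handle (a point): centre of the steel bar handle of the tray, at 102 above the table: the bar is 10 thick (along the console's x), 110 long (along y), from 77 to 113 above the table, standing 55 in front of the tray's front panel on two side arms (50 off centre in y); the gap behind the bar is 50
- sleeve: green plastic rectangular shell on the tray, outside 29.5 (its x) by 67.5 (its y) by 72 long (its z), walls 4, rim square-edged, no funnel; origin at the centre of its closed foot, z along the bore to the mouth. It leans 25 to 39 degrees (differs each time, then stays put) towards the console's +y; its x is the console's x. It stands 135 behind the handle bar
- mouth (a point): centre of the SHELL's rim, in its plane; axes as the sleeve's. The bore is between two white inserts (6 thick, tops flush): 21.5 (x, centred) by 37.5 (y), its centre up to 5 off this point along y, either way, fixed but not reported: see or feel for it. In the bore 42 to 50 down a rubber plug gives at about 6 N and stays where pushed, so the cassette does not sink home by its weight
- cassette: fresh filter cassette, loose, 0.08 to 0.17 kg: white body 20 (its x) by 36 (its y) by 60 long, square-edged, then a blue collar 30 by 46 by 5 thick, then a blue grip 18 (x) by 30 (y) by 35 high; 100 long in all. Origin at the centre of its lower end, z up through the grip. It starts upright in one of the stand's two pockets
- collar (a point): centre of the underside of the fresh cassette's collar, 60 above its lower end; when home it lies in the rim's plane over the bore. The cassette fits either way round (half turn about z); more than 40 N between it and the sleeve breaks it
- tip (a point): centre of the fresh cassette's lower end
- used_cassette: used cassette, same size, brown body and grey grip, in the other pocket; to be left there
- stand: fixed black stand 60 (x) by 170 (y) by 40 high with two pockets, 42 either side of its centre in y, each 25 by 41 and 30 deep (floor 10 above the table); origin at the centre of its underside. Each cassette's x is along the stand's x, give or take the play
- breeder_box: clear acrylic open box 100 by 160 by 90 high, loose; leave alone
- pellet_tub: closed orange tub, 72 across, 85 high, loose; leave alone
- feeding_ring: yellow plastic ring 80 across, 10 high, lying flat; leave alone
- spatula: steel spatula 180 long lying flat; leave alone
- dropper_bottle: amber bottle 40 across, 85 high, loose; leave alone
Not all that is in view belongs to the job. Of the things like the cassette, leave any that is turquoise; of the rest the larger one is meant.

How it is judged:
By the outcome, as a careful person would: the job done as asked, in the order asked, and still so for the second after the job is handed in, with the robot touching nothing.
It also fails if it takes over 72 s, if anything falls off the work surface, if the arm or the gripper's body presses on something with over 40 N, if the wrist force passes 120 N, or if a joint passes its speed limit or range.

## Working session

There is one attempt and no reset: what is moved stays moved. The work goes in short steps, Python scripts to look and compute and a shell command to move; the robot and the scene stay as the last step left them, time stands still between calls to the robot, and variables do not carry over. Pictures are saved under pics/ and viewed, at most 10 in all, crops included, and the job is handed in when it is done.

```bash
mkdir -p pics; ls
cat > h.py <<'E'
import numpy as np, cv2
from scipy.spatial.transform import Rotation as R
from station import sense, vision, order
def snap(n,f):
    s=sense(); d=vision.snapshot(n)
    if 'pose' not in d or n=='wrist':
        T=np.eye(4);T[:3,:3]=R.from_quat(s['tool_rot']).as_matrix();T[:3,3]=s['tcp_pos'];d['pose']=T@d['mount']
    cv2.imwrite(f'pics/{f}.png',d['image']); np.savez(f'{f}.npz',**{k:d[k] for k in('image','range_z','mtx','pose')}); return d
def load(f): return dict(np.load(f+'.npz'))
def pt(d,u,v,r=1):
    z=d['range_z'][v-r:v+r+1,u-r:u+r+1]; z=np.median(z[z>0])
    return (d['pose']@np.r_[np.linalg.inv(d['mtx'])@[u,v,1]*z,1])[:3]
def cloud(d):
    z=d['range_z']; v,u=np.indices(z.shape); p=np.stack([u*z,v*z,z],-1)@np.linalg.inv(d['mtx']).T
    return p@d['pose'][:3,:3].T+d['pose'][:3,3]
def pix(d,p):
    c=np.linalg.inv(d['pose'])@np.r_[p,1]; q=d['mtx']@c[:3]; return q[:2]/q[2]
E
python3 - <<'E'
from h import *
s=sense();print(s['t'],s['tool_rot'],s['force'],s['finger_gap'])
for n in('scene','top'):
    d=snap(n,n+'0');print(n,d['pose'].round(3).tolist(),d['mtx'].round(1).tolist())
E
```

```text
pics
0.0 [ 2.06419042e-01  9.78463108e-01 -9.82697546e-04 -3.98958506e-04] [ 0.89588172  0.11906294 -0.47871517] 1.0016956454788994
scene [[0.824, 0.373, -0.426, 1.071], [0.566, -0.522, 0.638, -0.757], [0.016, -0.767, -0.641, 0.91], [0.0, 0.0, 0.0, 1.0]] [[474.5, 0.0, 329.2], [0.0, 474.5, 194.8], [0.0, 0.0, 1.0]]
top [[0.026, -0.99, 0.14, 0.407], [-1.0, -0.027, -0.002, 0.044], [0.006, -0.14, -0.99, 1.07], [0.0, 0.0, 0.0, 1.0]] [[379.0, 0.0, 320.2], [0.0, 379.0, 191.8], [0.0, 0.0, 1.0]]
```

View pics/scene0.png

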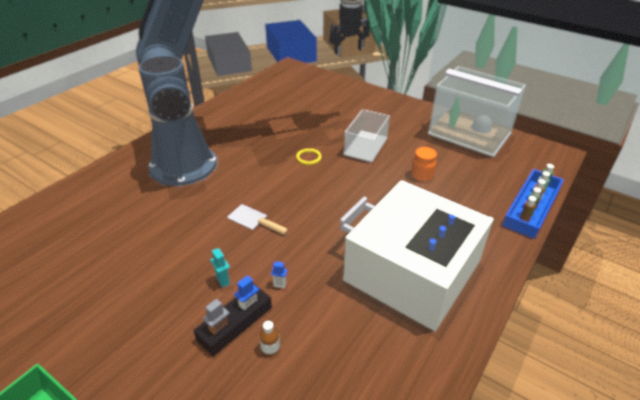

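View pics/top0.png

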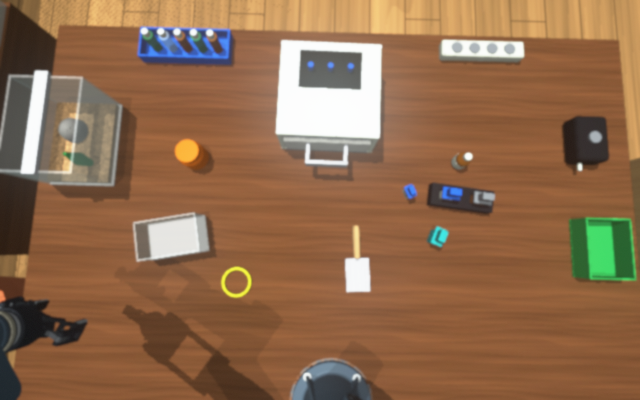

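Run:
```python
from h import *
d=load('top0');P=cloud(d);im=d['image'].astype(int)
s=load('scene0');
cv2.imwrite('pics/crop1.png',np.hstack([cv2.resize(s['image'][230:360,180:310],(390,390),interpolation=cv2.INTER_CUBIC),cv2.resize(d['image'][170:260,400:500],(400,390),interpolation=cv2.INTER_CUBIC)]))
def rect(m,n,o):
    q=o[m][:,:2]; 
    r=cv2.minAreaRect((q*1000).astype(np.float32));print(n,len(q),np.round(r[0],1),np.round(r[1],1),round(r[2],2),'z',o[m][:,2].mean().round(4))
for nm,dd in(('top',d),('scene',s)):
    P=cloud(dd);b,g,r=[dd['image'][...,i].astype(int) for i in range(3)]
    X,Y,Z=P[...,0],P[...,1],P[...,2]; ok=dd['range_z']>0
    rect(ok&(abs(Z-.152)<.008)&(X>.5)&(X<1.2)&(abs(Y)<.25),nm+' console top',P)
    rect(ok&(abs(Z-.04)<.006)&(X>.4)&(X<.75)&(Y<-.2)&(Y>-.5)&(b<60)&(g<60)&(r<60),nm+' stand',P)
    rect(ok&(Z>.085)&(Z<.125)&(X>.4)&(X<.75)&(Y<-.2)&(Y>-.36)&(b>r+50)&(b>g+30),nm+' grip',P)
    rect(ok&(Z>.085)&(Z<.12)&(X>.4)&(X<.75)&(Y<-.36)&(Y>-.5),nm+' usedgrip',P)
    rect(ok&(Z>.09)&(Z<.12)&(X>.5)&(X<.72)&(abs(Y)<.15),nm+' handle',P)
```

```text
top console top 9446 [806.4  25.5] [260.2 253.9] 88.88 z 0.1529
top stand 121 [ 528.2 -336.8] [162.6  39.4] 73.65 z 0.0409
top grip 118 [ 554.4 -305. ] [31.6 18.2] 82.66 z 0.1076
top usedgrip 125 [ 544.1 -388.7] [31.7 18. ] 83.67 z 0.1071
top handle 866 [652.5  25. ] [250.   73.8] 89.42 z 0.1032
scene console top 8493 [806.5  26.3] [265.6 251.6] 89.2 z 0.1517
scene stand 996 [ 553.2 -349.3] [165.9  58.6] 82.52 z 0.0401
scene grip 194 [ 557.1 -305. ] [30.9 20.7] 81.94 z 0.1032
scene usedgrip 225 [ 546.7 -388.2] [31.4 21.3] 80.37 z 0.103
scene handle 492 [653.2 -16.6] [ 69.7 208.7] 19.39 z 0.1042
```

View pics/crop1.png

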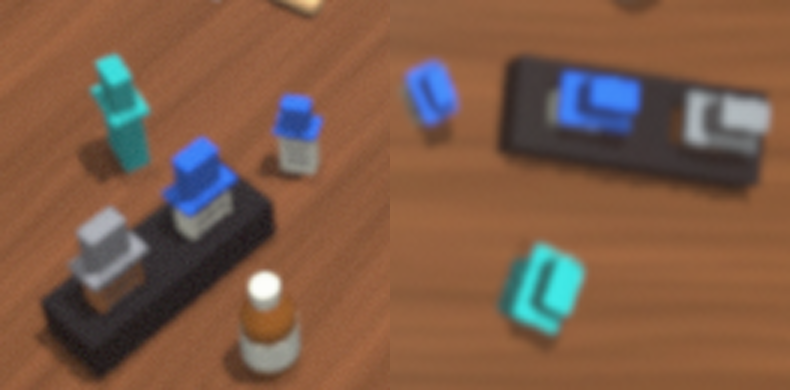

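The fresh cassette is the larger blue-gripped one in the stand (scene 246,292). I am rejecting the small blue one on the table (279,274) and the turquoise one (220,266). First move is to the tray handle, at about (0.626, 0.029).

```bash
python3 -m crank '[{"dp":[0.69,-1,-0.05],"angular":[0,0,-3.74]},{"dp":[0.69,-1,-0.05],"angular":[0,0,-3.74]},{"dp":[0.69,-1,-0.05],"angular":[0,0,-3.74]},{"dp":[0.69,-1,-0.05],"angular":[0,0,-3.74]},{"dp":[0.69,-1,-0.05],"angular":[0,0,-3.74]},{"dp":[0.69,-1,-0.05],"angular":[0,0,-3.74]},{"dp":[0.69,-1,-0.05],"angular":[0,0,-3.74]},{"dp":[0.69,-1,-0.05],"angular":[0,0,-3.74]},{"dp":[0.69,-1,-0.05],"angular":[0,0,-3.74]},{"dp":[0.69,-1,-0.05],"angular":[0,0,-3.74]},{"dp":[0.69,-1,-0.05],"angular":[0,0,-3.74]},{"dp":[0.69,-1,-0.05],"angular":[0,0,-3.74]},{"dp":[0.69,-1,-0.05],"angular":[0,0,-3.74]},{"dp":[0.69,-1,-0.05],"angular":[0,0,-3.74]},{"dp":[0.69,-1,-0.05],"angular":[0,0,-3.74]},{"dp":[0.69,-1,-0.05],"angular":[0,0,-3.74]},{"dp":[0.69,-1,-0.05],"angular":[0,0,-3.74]},{"dp":[0.69,-1,-0.05],"angular":[0,0,-3.74]},{"dp":[0,0,0],"angular":[0,0,0]}]' 0.5 40
python3 - <<'E'
from h import *
s=sense();R0=R.from_quat(s['tool_rot']).as_matrix();print(s['tcp_pos'],R0.round(3).tolist(),s['q'])
d=snap('wrist','w1');P=cloud(d);X,Y,Z=[P[...,i] for i in range(3)]
m=(d['range_z']>0)&(abs(Z-.113)<.006)&(abs(X-.63)<.03)
q=P[m];print(len(q));print(cv2.minAreaRect((q[:,:2]*1000).astype(np.float32)),np.median(q,0))
E
```

```text
t: 2.0
tcp_pos: [0.6278, 0.0274, 0.2207]
tool_rot: [0.716, 0.698, 0.0, 0.001]
force: [0.3, 0.3, -0.0]
finger_gap: 0.496
gripper_force: 0.0
[0.62781563 0.02738558 0.22068461] [[0.025, 1.0, 0.002], [1.0, -0.025, -0.002], [-0.002, 0.002, -1.0]] [-0.13331736  0.56187605  1.45332127 -0.00161139  1.12377543 -0.10736336]
1592
((622.429443359375, 31.295656204223633), (109.32752990722656, 10.049331665039062), 89.05425262451172) [0.62259862 0.03717767 0.11347549]
```

View pics/w1.png

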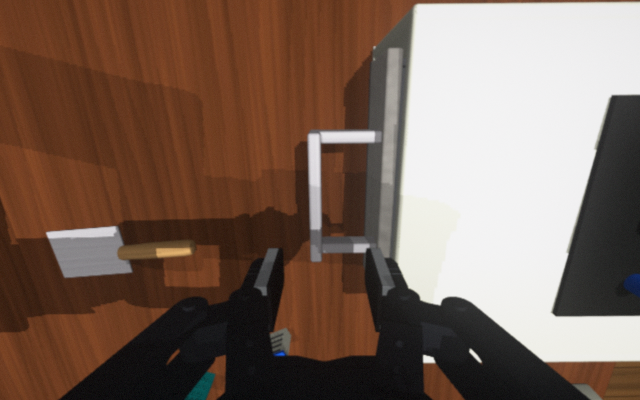

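The wrist picture shows the bar handle at columns 310–320, rows 130–260. It measures 109 x 10 mm and is centred at (0.6224, 0.0313), which agrees with the stated sizes. Next I lower onto it and close.

```bash
python3 -m crank '[{"dp":[-0.18,0.13,-0.8],"angular":[0,0,0.4]},{"dp":[0,0,-0.8],"angular":[0,0,0]},{"dp":[0,0,-0.8],"angular":[0,0,0]},{"dp":[0,0,-0.8],"angular":[0,0,0]},{"dp":[0,0,-0.8],"angular":[0,0,0]},{"dp":[0,0,0],"angular":[0,0,0]}]'
python3 -m crank '[{"dp":[0,0,0],"angular":[0,0,0]},{"dp":[0,0,0],"angular":[0,0,0]},{"dp":[0,0,0],"angular":[0,0,0]},{"dp":[0,0,0],"angular":[0,0,0]},{"dp":[0,0,0],"angular":[0,0,0]}]' 1 60
```

```text
t: 2.65
tcp_pos: [0.6159, 0.0371, 0.0979]
tool_rot: [0.711, 0.703, -0.003, -0.004]
force: [0.1, -0.3, -0.2]
finger_gap: 0.502
gripper_force: 0.0
t: 3.15
tcp_pos: [0.6207, 0.036, 0.103]
tool_rot: [0.712, 0.702, 0.001, 0.001]
force: [0.3, 2.4, 6.2]
finger_gap: 0.108
gripper_force: 60.7
```

```bash
python3 -m crank '[{"dp":[-0.25,0.004,0],"angular":[0,0,0]},{"dp":[-0.5,0.008,0],"angular":[0,0,0]},{"dp":[-0.5,0.008,0],"angular":[0,0,0]},{"dp":[-0.5,0.008,0],"angular":[0,0,0]},{"dp":[-0.5,0.008,0],"angular":[0,0,0]},{"dp":[-0.5,0.008,0],"angular":[0,0,0]},{"dp":[-0.5,0.008,0],"angular":[0,0,0]},{"dp":[-0.5,0.008,0],"angular":[0,0,0]},{"dp":[-0.5,0.008,0],"angular":[0,0,0]},{"dp":[-0.5,0.008,0],"angular":[0,0,0]},{"dp":[-0.5,0.008,0],"angular":[0,0,0]},{"dp":[-0.15,0,0],"angular":[0,0,0]},{"dp":[-0.15,0,0],"angular":[0,0,0]},{"dp":[0,0,0],"angular":[0,0,0]}]'
```

```text
t: 4.55
tcp_pos: [0.4546, 0.0388, 0.1029]
tool_rot: [0.712, 0.702, 0.002, 0.001]
force: [0.8, 6.2, 11.3]
finger_gap: 0.106
gripper_force: 61.7
```

```bash
python3 -m crank '[{"dp":[-0.12,0,0],"angular":[0,0,0]},{"dp":[-0.12,0,0],"angular":[0,0,0]},{"dp":[-0.1,0,0],"angular":[0,0,0]},{"dp":[0,0,0],"angular":[0,0,0]},{"dp":[0,0,0],"angular":[0,0,0]}]'
```

```text
t: 5.05
tcp_pos: [0.4545, 0.0387, 0.103]
tool_rot: [0.713, 0.701, 0.009, 0.009]
force: [20.7, 15.3, -6.5]
finger_gap: 0.103
gripper_force: 62.4
```

```bash
python3 -m crank '[{"dp":[0.3,0,0],"angular":[0,0,0]},{"dp":[0,0,0],"angular":[0,0,0]}]'
python3 -m crank '[{"dp":[0,0,0],"angular":[0,0,0]},{"dp":[0,0,0],"angular":[0,0,0]},{"dp":[0,0,0],"angular":[0,0,0]}]' 0.55
python3 - <<'E'
from h import *
d=load('w1');print(d['pose'].round(3).tolist(),d['mtx'][0,0]); s=sense();print(s['tcp_pos'],s['force'])
E
```

```text
t: 5.25
tcp_pos: [0.4552, 0.0387, 0.1029]
tool_rot: [0.712, 0.702, 0.003, 0.002]
force: [4.5, 7.7, 10.0]
finger_gap: 0.105
gripper_force: 61.5
t: 5.55
tcp_pos: [0.4513, 0.038, 0.1012]
tool_rot: [0.712, 0.703, -0.0, -0.0]
force: [-0.0, 0.6, -0.3]
finger_gap: 0.448
gripper_force: 0.0
[[1.0, -0.024, -0.006, 0.631], [-0.025, -0.949, -0.313, 0.108], [0.002, 0.313, -0.95, 0.347], [0.0, 0.0, 0.0, 1.0]] 303.1156530421896
[0.45131249 0.0379979  0.10119669] [-0.01778312  0.57470636 -0.27765316]
```

```bash
python3 -m crank '[{"dp":[0,0,0.8],"angular":[0,0,0]},{"dp":[0,0,0.9],"angular":[0,0,0]},{"dp":[0.6,0,0.9],"angular":[0,0,0]},{"dp":[1,-0.1,0.7],"angular":[0,0,0]},{"dp":[1,-0.1,0],"angular":[0,0,0]},{"dp":[1,0,0],"angular":[0,0,0]},{"dp":[0.4,0,0],"angular":[0,0,0]},{"dp":[0,0,0],"angular":[0,0,0]},{"dp":[0,0,0],"angular":[0,0,0]},{"dp":[0,0,0],"angular":[0,0,0]}]' 0.3
python3 - <<'E'
from h import *
d=snap('wrist','w2')
E
```

```text
t: 6.55
tcp_pos: [0.5702, 0.0323, 0.1998]
tool_rot: [0.712, 0.703, -0.001, -0.001]
force: [-0.3, 1.0, -1.1]
finger_gap: 0.699
gripper_force: 0.0
```

View pics/w2.png

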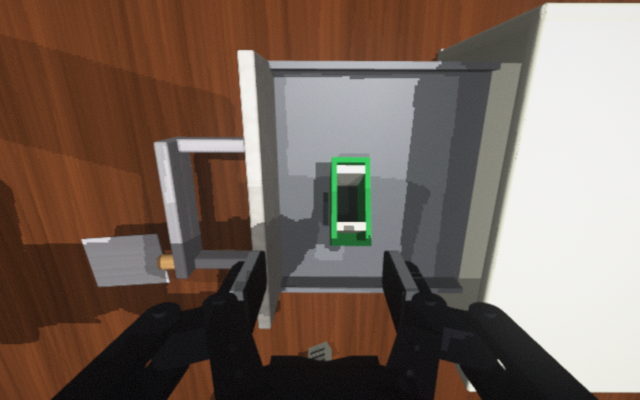

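The tray is out. The sleeve's green rim is at columns 332–371, rows 157–237, with a white insert at each end and the dark bore between them. Now I fit the rim plane and find the bore.

Run:
```python
from h import *
d=load('w2');P=cloud(d);im=d['image'];b,g,r=[im[...,i].astype(int) for i in range(3)]
X,Y,Z=[P[...,i] for i in range(3)]
v,u=np.indices(b.shape);box=(u>322)&(u<382)&(v>148)&(v<255)
m=box&(g>r+50)&(g>b+50)
wh=box&(b>150)&(r>150)&(g>150)
cv2.imwrite('pics/crop2.png',cv2.resize(im[145:255,315:390],(525,770)[:2],interpolation=cv2.INTER_CUBIC)[:600])
top=m&(Z>.07)
# ransac plane on green+white
q=P[(m|wh)&(d['range_z']>0)]
rng=np.random.default_rng(0);best=0
for _ in range(500):
    a=q[rng.choice(len(q),3,False)];n=np.cross(a[1]-a[0],a[2]-a[0]);L=np.linalg.norm(n)
    if L<1e-6: continue
    n/=L;e=abs((q-a[0])@n)<.0015
    if e.sum()>best: best=e.sum();E=e
c=q[E].mean(0);n=np.linalg.svd(q[E]-c)[2][2];n*=np.sign(n[2]);print(best,len(q),c,n,'lean',np.degrees(np.arctan2(n[1],n[2])),'nx',n[0])
# axes
yaw=np.radians(-0.95);ex=np.array([np.cos(yaw),np.sin(yaw),0]);ex-=n*(ex@n);ex/=np.linalg.norm(ex);ey=np.cross(n,ex)
inl=lambda mm:(mm&(d['range_z']>0)&(abs((P-c)@n)<.003))
G=P[inl(m)]-c
print('green x',np.percentile(G@ex,[0,1,50,99,100])*1e3,'y',np.percentile(G@ey,[0,1,50,99,100])*1e3)
W=P[inl(wh)]-c;wy=W@ey*1e3;print('white x',np.percentile(W@ex,[1,99])*1e3);print(np.histogram(wy,bins=np.arange(-40,41,2)))
print('rect',cv2.minAreaRect((np.c_[G@ex,G@ey]*1e3).astype(np.float32)))
# mid column scan via ray-plane
o=d['pose'][:3,3]
for uu in (346,351,356):
    for vv in range(152,248,1):
        ray=d['pose'][:3,:3]@(np.linalg.inv(d['mtx'])@[uu,vv,1]);t=((c-o)@n)/(ray@n);p=o+t*ray-c
        if uu==351: print(vv,round(p@ey*1e3,1),im[vv,uu].tolist(),end=' | ')
```

```text
1488 2410 [0.59164942 0.04486356 0.10742694] [0.00720617 0.43284743 0.90143839] lean 25.649115806779385 nx 0.007206168297989066
green x [-14.33120465 -14.29764445   0.53513825  14.49508848  14.64069773] y [-35.55264327 -35.47114194   1.04065013  30.74038896  31.21157861]
white x [-10.51260012  10.3932548 ]
(array([ 0,  0,  0,  0,  0,  0,  0, 19, 57, 67, 48,  0,  0,  0,  0,  0,  0,
        0,  0,  0,  0,  0,  0,  0,  0,  0,  0,  0,  0, 77, 72, 68, 29,  0,
        0,  0,  0,  0,  0,  0]), array([-40, -38, -36, -34, -32, -30, -28, -26, -24, -22, -20, -18, -16,
       -14, -12, -10,  -8,  -6,  -4,  -2,   0,   2,   4,   6,   8,  10,
        12,  14,  16,  18,  20,  22,  24,  26,  28,  30,  32,  34,  36,
        38,  40]))
rect ((0.1783885955810547, -2.162628173828125), (28.94783592224121, 66.7475357055664), 0.08702180534601212)
152 34.6 [171, 168, 164] | 153 33.8 [160, 156, 152] | 154 33.1 [153, 148, 144] | 155 32.3 [150, 146, 140] | 156 31.5 [143, 154, 132] | 157 30.7 [115, 184, 91] | 158 29.9 [100, 198, 61] | 159 29.1 [96, 201, 56] | 160 28.3 [94, 200, 58] | 161 27.5 [95, 196, 56] | 162
[... 1484 characters left out ...]
76] | 222 -19.2 [199, 212, 212] | 223 -20.0 [233, 241, 241] | 224 -20.7 [232, 239, 239] | 225 -21.5 [187, 201, 202] | 226 -22.2 [140, 149, 151] | 227 -23.0 [134, 144, 145] | 228 -23.7 [132, 145, 145] | 229 -24.4 [131, 144, 143] | 230 -25.2 [105, 116, 115] | 231 -25.9 [83, 91, 86] | 232 -26.7 [71, 86, 72] | 233 -27.4 [57, 95, 48] | 234 -28.1 [54, 104, 38] | 235 -28.9 [50, 104, 35] | 236 -29.6 [49, 101, 33] | 237 -30.4 [51, 101, 36] | 238 -31.1 [48, 100, 33] | 239 -31.8 [50, 103, 33] | 240 -32.6 [53, 105, 37] | 241 -33.3 [52, 105, 36] | 242 -34.0 [53, 104, 38] | 243 -34.8 [48, 100, 34] | 244 -35.5 [52, 102, 36] | 245 -36.2 [69, 108, 55] | 246 -37.0 [113, 121, 103] | 247 -37.7 [132, 129, 124] |
```

View pics/crop2.png

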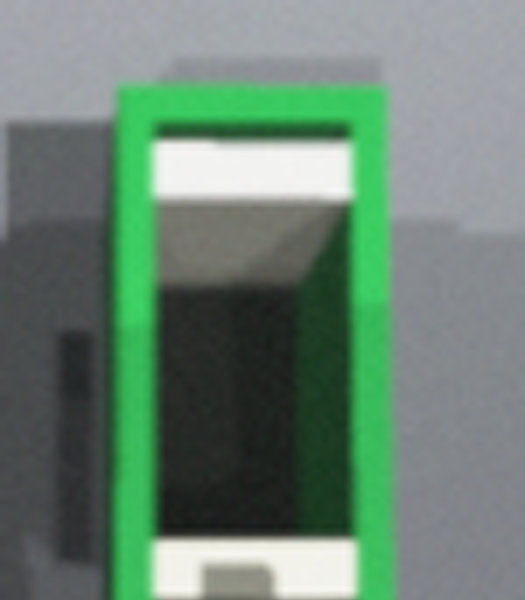

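Run:
```python
from h import *
for f,x0 in(('w1',.622),('w2',.4545)):
    d=load(f);P=cloud(d);X,Y,Z=[P[...,i] for i in range(3)];v,u=np.indices(Z.shape)
    m=(d['range_z']>0)&(abs(Z-.113)<.004)&(abs(X-x0)<.03)&(v<275)
    q=P[m];print(f,len(q),cv2.minAreaRect((q[:,:2]*1000).astype(np.float32)))
    m=(d['range_z']>0)&(abs(Z-.152)<.006)&(X>.64)&(abs(Y-.05)<.04); q=P[m];print('console edge x',np.percentile(q[:,0],[0,.5,1,2]),q[:,2].mean())
    m=(d['range_z']>0)&(abs(Z-.100)<.004)&(abs(Y-.05)<.03)&(X>x0+.03)&(X<x0+.09)&(v<240);q=P[m];print('panel',np.percentile(q[:,0],[1,50,99]))
```

```text
w1 1586 ((622.4275512695312, 31.1814022064209), (109.09899139404297, 10.049331665039062), 89.05425262451172)
console edge x [0.68051376 0.68174544 0.68229545 0.68366087] 0.15140399834193863
panel [0.65411828 0.68211607 0.68945792]
w2 2054 ((457.0911560058594, 34.58295440673828), (107.92411804199219, 10.743654251098633), 88.7868423461914)
console edge x [0.68007405 0.68109611 0.68137239 0.68180539] 0.15046936808769037
panel [0.48985032 0.51835249 0.5242957 ]
```

```bash
python3 -m crank '[{"dp":[-0.04,-0.5,0.1],"angular":[0,0,-0.6]},{"dp":[-0.04,-1,0],"angular":[0,0,-0.6]},{"dp":[-0.04,-1,0],"angular":[0,0,-0.6]},{"dp":[-0.04,-1,0],"angular":[0,0,-0.6]},{"dp":[-0.04,-1,0],"angular":[0,0,-0.6]},{"dp":[-0.04,-1,0],"angular":[0,0,-0.6]},{"dp":[-0.04,-1,0],"angular":[0,0,-0.6]},{"dp":[-0.04,-1,0],"angular":[0,0,-0.6]},{"dp":[-0.04,-1,0],"angular":[0,0,-0.6]},{"dp":[-0.04,-1,0],"angular":[0,0,-0.6]},{"dp":[-0.04,-1,0],"angular":[0,0,-0.6]},{"dp":[0,0,0],"angular":[0,0,0]},{"dp":[0,0,0],"angular":[0,0,0]},{"dp":[0,0,0],"angular":[0,0,0]}]' 0.55 40
python3 - <<'E'
from h import *
d=snap('wrist','w3');s=sense();print(s['tcp_pos'],s['force'])
P=cloud(d);X,Y,Z=[P[...,i] for i in range(3)];b,g,r=[d['image'][...,i].astype(int) for i in range(3)];v,u=np.indices(Z.shape)
ok=d['range_z']>0
m=ok&(abs(Z-.11)<.004)&(b>r+50)&(b>g+30)&(abs(Y+.305)<.04);q=P[m]
print(len(q),cv2.minAreaRect((q[:,:2]*1000).astype(np.float32)),q[:,2].mean())
m=ok&(abs(Z-.075)<.004)&(b>r+50)&(b>g+30)&(abs(Y+.305)<.04);q=P[m]
print('collar',len(q),cv2.minAreaRect((q[:,:2]*1000).astype(np.float32)),q[:,2].mean())
m=ok&(Z>.05)&(X>.595)&(X<.66)&(Y<-.27)&(Y>-.4);q=P[m];print('bottle',len(q),q.min(0),q.max(0),np.median(q,0))
E
```

```text
t: 8.0
tcp_pos: [0.558, -0.2821, 0.2033]
tool_rot: [0.751, 0.66, -0.0, -0.001]
force: [0.1, 0.9, -0.2]
finger_gap: 0.45
gripper_force: 0.0
[ 0.55824598 -0.28176932  0.20333425] [-0.28447586  1.33731086  0.22734767]
805 ((555.5225830078125, -303.41937255859375), (30.183279037475586, 17.738651275634766), 82.49600219726562) 0.11039541889543583
collar 774 ((555.1345825195312, -303.3819580078125), (46.56367111206055, 29.494522094726562), 83.4440689086914) 0.07567566924327686
bottle 10557 [ 0.5950175  -0.36581787  0.05004327] [ 0.65999864 -0.27301634  0.27616046] [ 0.6083958  -0.27832198  0.25329897]
```

View pics/w3.png

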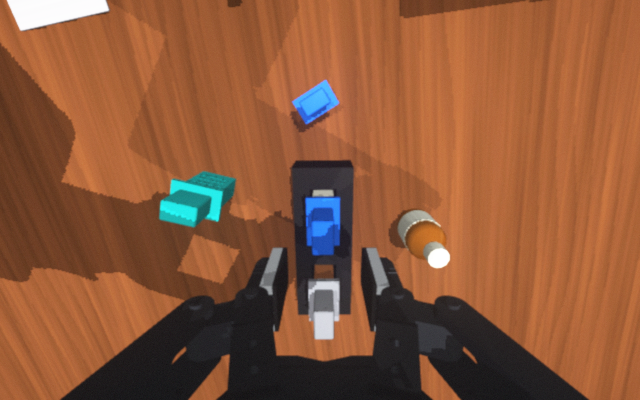

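The grip is at (320,230), with its centre at (0.5555, -0.3034) and its top at z 0.110. That matches the expected 30 x 18 size and the yaw of -7.4°. The small blue cassette at (316,103) and the bottle at (425,240) are both clear of the fingers.

```bash
python3 -m crank '[{"dp":[-0.09,-0.72,-0.2],"angular":[0,0,0]},{"dp":[0,0,-0.85],"angular":[0,0,0]},{"dp":[0,0,-0.85],"angular":[0,0,0]},{"dp":[0,0,-0.85],"angular":[0,0,0]},{"dp":[0,0,-0.5],"angular":[0,0,0]},{"dp":[0,0,-0.3],"angular":[0,0,0]},{"dp":[0,0,0],"angular":[0,0,0]},{"dp":[0,0,0],"angular":[0,0,0]}]'
python3 -m crank '[{"dp":[0,0,0],"angular":[0,0,0]},{"dp":[0,0,0],"angular":[0,0,0]},{"dp":[0,0,0],"angular":[0,0,0]},{"dp":[0,0,0],"angular":[0,0,0]},{"dp":[0,0,0],"angular":[0,0,0]}]' 1 80
```

```text
t: 8.85
tcp_pos: [0.5567, -0.3046, 0.0976]
tool_rot: [0.751, 0.661, 0.0, 0.001]
force: [-0.1, -0.4, -0.1]
finger_gap: 0.45
gripper_force: 0.0
t: 9.35
tcp_pos: [0.5565, -0.305, 0.0982]
tool_rot: [0.751, 0.66, 0.0, 0.001]
force: [-0.8, 0.2, 6.1]
finger_gap: 0.201
gripper_force: 78.6
```

```bash
python3 -m crank '[{"dp":[0,0,0.4],"angular":[0,0,0]},{"dp":[0,0,0.8],"angular":[0,0,0]},{"dp":[0,0,0.9],"angular":[0,0,0]},{"dp":[0,0,0.9],"angular":[0,0,1.6]},{"dp":[0,0,0.9],"angular":[0,0,1.6]},{"dp":[0,0,0.9],"angular":[0,0,1.6]},{"dp":[0,0,0.6],"angular":[0,0,1.6]},{"dp":[0,0,0],"angular":[0,0,0]}]'
python3 -m crank '[{"dp":[0.085,0.5,0],"angular":[-1.832,0.03,0]},{"dp":[0.085,0.98,0],"angular":[-1.832,0.03,0]},{"dp":[0.085,0.98,0],"angular":[-1.832,0.03,0]},{"dp":[0.085,0.98,0],"angular":[-1.832,0.03,0]},{"dp":[0.085,0.98,0],"angular":[-1.832,0.03,0]},{"dp":[0.085,0.98,0],"angular":[-1.832,0.03,0]},{"dp":[0.085,0.98,0],"angular":[-1.832,0.03,0]},{"dp":[0.085,0.98,0],"angular":[-1.832,0.03,0]},{"dp":[0.085,0.98,0],"angular":[-1.832,0.03,0]},{"dp":[0.085,0.98,0],"angular":[-1.832,0.03,0]},{"dp":[0.085,0.98,0],"angular":[-1.832,0.03,0]},{"dp":[0.085,0.98,0],"angular":[-1.832,0.03,0]},{"dp":[0.085,0.98,0],"angular":[-1.832,0.03,0]},{"dp":[0.085,0.98,-0.4],"angular":[-1.832,0.03,0]},{"dp":[0,0.12,-0.5],"angular":[0,0,0]},{"dp":[0,0,-0.3],"angular":[0,0,0]},{"dp":[0,0,0],"angular":[0,0,0]},{"dp":[0,0,0],"angular":[0,0,0]}]'
python3 - <<'E'
from h import *
s=sense();print(s['q'],R.from_quat(s['tool_rot']).as_matrix().round(4).tolist())
d=snap('wrist','w4')
E
```

```text
t: 10.15
tcp_pos: [0.5574, -0.3054, 0.2624]
tool_rot: [0.713, 0.701, 0.0, 0.003]
force: [-0.1, 0.1, -1.2]
finger_gap: 0.197
gripper_force: 78.1
t: 11.95
tcp_pos: [0.5914, 0.0949, 0.2224]
tool_rot: [0.696, 0.683, -0.159, 0.155]
force: [-0.8, 0.1, -0.3]
finger_gap: 0.197
gripper_force: 78.2
[ 0.17234715  0.59786123  1.46525157 -0.47183388  1.21037436  0.38904002] [[0.016, 0.9998, -0.009], [0.9011, -0.0183, -0.4333], [-0.4334, -0.0012, -0.9012]]
```

View pics/w4.png

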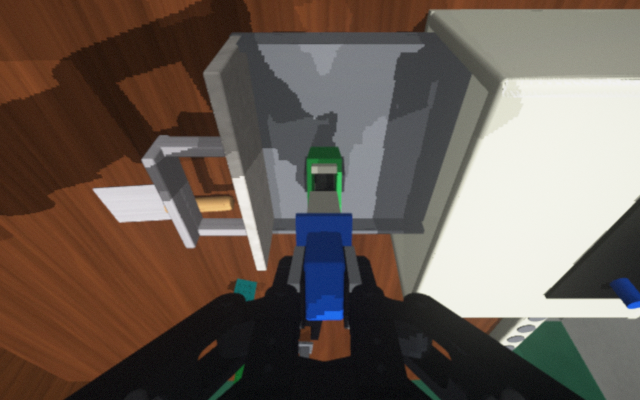

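The cassette is held at (325,265) with its body pointing at the mouth, and the rim's +y part and the upper insert show at (324,165). Now I measure cassette and rim against each other in this one picture.

Run:
```python
from h import *
d=load('w4');P=cloud(d);im=d['image'];b,g,r=[im[...,i].astype(int) for i in range(3)];ok=d['range_z']>0
n=np.array([.0072,.4328,.9014]);n/=np.linalg.norm(n);yaw=np.radians(-.95);ex=np.array([np.cos(yaw),np.sin(yaw),0]);ex-=n*(ex@n);ex/=np.linalg.norm(ex);ey=np.cross(n,ex)
B=np.array([.5917,.0447,.1075])
Q=(P-B)@np.c_[ex,ey,n]*1e3
v,u=np.indices(b.shape);box=(u>285)&(u<365)&(v>140)&(v<330)
gm=box&(g>r+40)&(g>b+40)&ok&(v<215)
rim=gm&(abs(Q[...,2])<4);q=Q[rim];print('rim',len(q),np.percentile(q,[1,50,99],axis=0).round(1).tolist())
far=rim&(v<165);q=Q[far];print('far edge y,z',np.percentile(q[:,1],[0,1,99,100]).round(1),np.median(q[:,2]).round(2))
bl=box&(b>r+40)&(b>g+25)&ok;q=Q[bl];print('blue',np.percentile(q,[1,50,99],axis=0).round(1).tolist())
col=bl&(v<236);q=Q[col];print('collar x',np.percentile(q[:,0],[1,99]).round(1),'y',np.percentile(q[:,1],[1,50,99]).round(1),'z',np.percentile(q[:,2],[1,50,99]).round(1))
for vv in(160,165,170,175,180,185,190,195,200,205,210,216,220,225,230,235):
    row=[(uu,Q[vv,uu].round(1).tolist(),im[vv,uu].tolist()) for uu in (308,312,324,336,341)];print(vv,*[f'{x[1]}{x[2]}' for x in row[:]])
s=sense();t=(s['tcp_pos']-B)@np.c_[ex,ey,n]*1e3;print('tcp',t,'expected tip z',t[2]-88.2)
cv2.imwrite('pics/crop4.png',cv2.resize(im[140:250,280:370],(630,770)))
```

```text
rim 438 [[-14.4, -8.9, -1.6], [1.7, 19.5, 0.0], [14.6, 31.4, 1.5]]
far edge y,z [25.6 26.2 31.4 31.4] 0.04
blue [[-14.4, -18.1, 99.9], [0.3, 9.2, 135.2], [14.2, 19.1, 139.3]]
collar x [-14.7  14.7] y [ 7.8 14.  19.3] z [ 99.5 103.1 110. ]
160 [-13.4, 29.7, 0.6][58, 125, 37] [-10.1, 29.6, -0.1][59, 126, 37] [-0.0, 29.8, 0.8][47, 99, 29] [10.0, 29.6, 0.1][45, 95, 30] [14.2, 29.5, -0.5][51, 87, 37]
165 [-13.4, 25.6, 1.0][58, 125, 36] [-10.2, 24.8, -2.8][84, 98, 90] [-0.0, 24.9, -2.4][87, 98, 97] [10.1, 24.9, -2.2][79, 99, 81] [14.2, 25.5, 0.7][51, 83, 38]
170 [-13.5, 21.2, 0.4][60, 125, 38] [-10.2, 21.1, 0.2][159, 177, 176] [-0.0, 21.2, 0.5][127, 139, 139] [10.1, 21.3, 0.9][111, 133, 116] [14.4, 20.9, -1.1][50, 83, 37]
175 [-13.6, 16.8, 0.2][56, 121, 35] [-10.5, 15.0, -7.4][38, 69, 26] [-0.2, 5.5, -48.4][43, 43, 43] [11.0, 11.8, -21.3][45, 89, 29] [14.4, 16.8, 0.1][89, 160, 63]
180 [-13.7, 12.5, 0.2][58, 123, 36] [-10.5, 11.1, -5.3][37, 71, 27] [-0.2, 0.2, -48.6][39, 40, 39] [11.0, 7.2, -20.9][52, 103, 36] [14.5, 12.5, 0.5][92, 153, 66]
185 [-13.8, 7.9, -0.4][56, 120, 35] [-10.5, 6.7, -
[... 1126 characters left out ...]
] [0.6, 75.5, 251.8][122, 54, 23] [0.2, 16.5, 102.9][122, 54, 25] [6.6, 16.2, 102.2][125, 57, 28] [9.2, 16.7, 103.4][123, 54, 27]
225 [-8.2, 13.8, 103.1][122, 54, 25] [-6.1, 13.8, 103.2][124, 57, 29] [0.2, 13.6, 102.7][121, 53, 26] [6.6, 13.4, 102.3][120, 50, 19] [9.2, 14.0, 103.8][124, 54, 25]
230 [-8.3, 10.6, 102.5][123, 54, 25] [-6.1, 11.2, 103.8][122, 53, 25] [0.2, 10.8, 102.9][121, 52, 25] [6.6, 10.8, 103.0][121, 53, 24] [9.3, 10.7, 102.6][122, 54, 26]
235 [-8.0, 10.4, 108.5][86, 43, 26] [-5.9, 11.0, 109.8][86, 42, 24] [0.2, 11.7, 111.2][86, 39, 20] [6.4, 11.0, 109.8][84, 37, 20] [9.2, 9.1, 105.6][108, 47, 24]
tcp [ -0.65210757  -4.74468645 125.94515324] expected tip z 37.74515324247096
```

Measured in the sleeve frame, the cassette lies square to the bore (tip 38 mm above the rim, x offset about 0) and needs +3.7 mm along the sleeve's y. I shift it and approach to 5 mm.

```bash
cat > st.py <<'E'
from h import *
n=np.array([.0072,.4328,.9014]);n/=np.linalg.norm(n);yaw=np.radians(-.95);ex=np.array([np.cos(yaw),np.sin(yaw),0]);ex-=n*(ex@n);ex/=np.linalg.norm(ex);ey=np.cross(n,ex)
B=np.array([.5917,.0447,.1075]);M=np.c_[ex,ey,n]
s=sense();t=(s['tcp_pos']-B)@M*1e3;print('t %.2f tcp x,y %.2f %.2f tip z %.2f'%(s['t'],t[0],t[1],t[2]-88),'F',(s['force']@M).round(1),'T',(s['ft_torque']@M).round(2),'tz',(-R.from_quat(s['tool_rot']).as_matrix()[:,2]@M).round(4))
E
python3 -m crank '[{"dp":[0,0.11,-0.053],"angular":[0,0,0]},{"dp":[-0.002,-0.12,-0.25],"angular":[0,0,0]},{"dp":[-0.002,-0.12,-0.25],"angular":[0,0,0]},{"dp":[-0.002,-0.12,-0.25],"angular":[0,0,0]},{"dp":[-0.002,-0.12,-0.25],"angular":[0,0,0]},{"dp":[0,0,0],"angular":[0,0,0]},{"dp":[0,0,0],"angular":[0,0,0]},{"dp":[0,0,0],"angular":[0,0,0]}]'; python3 st.py
```

```text
t: 12.8
tcp_pos: [0.5918, 0.0854, 0.1914]
tool_rot: [0.695, 0.684, -0.158, 0.156]
force: [0.5, 0.2, 0.1]
finger_gap: 0.196
gripper_force: 78.2
t 12.80 tcp x,y -0.62 0.34 tip z 5.25 F [0.5 0.1 0.2] T [ 0.31  0.01 -0.04] tz [-7.e-04 -1.e-04  1.e+00]
```

```bash
python3 -m crank '[{"dp":[0,-0.042,0.02],"angular":[0,0,0]},{"dp":[0,-0.043,-0.09],"angular":[0,0,0]},{"dp":[0,0,0],"angular":[0,0,0]},{"dp":[0,0,0],"angular":[0,0,0]}]'; python3 st.py
python3 - <<'E'
import sys;from st import *
d=snap('wrist','w5');P=cloud(d);im=d['image'];b,g,r=[im[...,i].astype(int) for i in range(3)];ok=d['range_z']>0
Q=(P-B)@M*1e3;v,u=np.indices(b.shape);box=(u>285)&(u<365)&(v>130)&(v<330)
gm=box&(g>r+40)&(g>b+40)&ok&(abs(Q[...,2])<3);q=Q[gm];print('rim',len(q),np.percentile(q,[1,50,99],axis=0).round(1).tolist())
bd=box&ok&(Q[...,2]>8)&(Q[...,2]<55)&(abs(Q[...,0])<12);q=Q[bd];print('body',len(q),np.percentile(q,[1,50,99],axis=0).round(1).tolist())
bl=box&(b>r+40)&(b>g+25)&ok&(Q[...,2]<75);q=Q[bl];print('collar',len(q),np.percentile(q,[1,50,99],axis=0).round(1).tolist())
E
```

```text
t: 13.2
tcp_pos: [0.5914, 0.0827, 0.1891]
tool_rot: [0.695, 0.684, -0.158, 0.156]
force: [-0.3, 0.0, -1.2]
finger_gap: 0.197
gripper_force: 78.2
t 13.20 tcp x,y -0.91 -1.08 tip z 2.01 F [-0.3  0.5 -1.1] T [ 0.28  0.01 -0.05] tz [-1.e-04 -0.e+00  1.e+00]
t 13.20 tcp x,y -0.91 -1.08 tip z 2.01 F [-0.3  0.5 -1.1] T [ 0.28  0.01 -0.05] tz [-1.e-04 -0.e+00  1.e+00]
rim 477 [[-14.4, 0.9, -1.4], [-0.4, 23.8, 0.0], [14.6, 31.0, 1.5]]
body 618 [[-9.6, 17.1, 9.1], [0.4, 17.6, 31.9], [10.0, 18.0, 49.3]]
collar 1475 [[-30.8, -264.9, -201.2], [-0.1, 16.4, 67.7], [14.8, 22.8, 74.4]]
```

```bash
python3 -m crank '[{"dp":[0,-0.0144,-0.03],"angular":[0,0,0]},{"dp":[0,-0.0144,-0.03],"angular":[0,0,0]},{"dp":[0,-0.0144,-0.03],"angular":[0,0,0]},{"dp":[0,-0.0144,-0.03],"angular":[0,0,0]},{"dp":[0,-0.0144,-0.03],"angular":[0,0,0]},{"dp":[0,0,0],"angular":[0,0,0]}]' >/dev/null; python3 st.py
```

```text
t 13.85 tcp x,y -0.94 -1.05 tip z -3.19 F [ 0.4  0.8 -1.6] T [ 0.29 -0.02  0.04] tz [3.e-04 1.e-04 1.e+00]
```

```bash
python3 -m crank '[{"dp":[0,-0.0288,-0.06],"angular":[0,0,0]},{"dp":[0,-0.0288,-0.06],"angular":[0,0,0]},{"dp":[0,-0.0288,-0.06],"angular":[0,0,0]},{"dp":[0,-0.0288,-0.06],"angular":[0,0,0]},{"dp":[0,-0.0288,-0.06],"angular":[0,0,0]},{"dp":[0,0,0],"angular":[0,0,0]}]' >/dev/null; python3 st.py
```

```text
t 14.45 tcp x,y -0.96 -1.10 tip z -13.34 F [ 0.7  0.4 -0.6] T [ 0.28 -0.08  0.06] tz [6.e-04 1.e-04 1.e+00]
```

Inside the bore with almost no side force, so I continue down towards the seal.

```bash
python3 -m crank '[{"dp":[0,-0.0432,-0.09],"angular":[0,0,0]},{"dp":[0,-0.0432,-0.09],"angular":[0,0,0]},{"dp":[0,-0.0432,-0.09],"angular":[0,0,0]},{"dp":[0,-0.0432,-0.09],"angular":[0,0,0]},{"dp":[0,-0.0432,-0.09],"angular":[0,0,0]},{"dp":[0,-0.0432,-0.09],"angular":[0,0,0]},{"dp":[0,-0.0432,-0.09],"angular":[0,0,0]},{"dp":[0,0,0],"angular":[0,0,0]}]' >/dev/null; python3 st.py
```

```text
t 15.25 tcp x,y -0.90 -1.10 tip z -34.47 F [0.  0.2 0.3] T [ 0.32  0.05 -0.  ] tz [9.e-04 2.e-04 1.e+00]
```

```bash
python3 -m crank '[{"dp":[0,-0.0288,-0.06],"angular":[0,0,0]},{"dp":[0,-0.0288,-0.06],"angular":[0,0,0]},{"dp":[0,-0.0288,-0.06],"angular":[0,0,0]},{"dp":[0,-0.0288,-0.06],"angular":[0,0,0]},{"dp":[0,-0.0288,-0.06],"angular":[0,0,0]},{"dp":[0,-0.0288,-0.06],"angular":[0,0,0]},{"dp":[0,0,0],"angular":[0,0,0]}]' >/dev/null; python3 st.py
python3 -m crank '[{"dp":[0,-0.0288,-0.06],"angular":[0,0,0]},{"dp":[0,-0.0288,-0.06],"angular":[0,0,0]},{"dp":[0,-0.0288,-0.06],"angular":[0,0,0]},{"dp":[0,-0.0288,-0.06],"angular":[0,0,0]},{"dp":[0,0,0],"angular":[0,0,0]}]' >/dev/null; python3 st.py
```

```text
t 15.95 tcp x,y -0.73 -1.06 tip z -46.27 F [-0.3  0.9 -1.7] T [ 0.21  0.   -0.04] tz [6.e-04 1.e-04 1.e+00]
t 16.45 tcp x,y -0.34 -1.06 tip z -53.56 F [-1.   0.9  3.7] T [ 0.27  0.2  -0.03] tz [-7.e-04 -0.e+00  1.e+00]
```

```bash
python3 -m crank '[{"dp":[0,-0.0144,-0.03],"angular":[0,0,0]},{"dp":[0,-0.0144,-0.03],"angular":[0,0,0]},{"dp":[0,-0.0144,-0.03],"angular":[0,0,0]},{"dp":[0,-0.0144,-0.03],"angular":[0,0,0]},{"dp":[0,0,0],"angular":[0,0,0]}]' >/dev/null; python3 st.py
python3 -m crank '[{"dp":[0,-0.0144,-0.03],"angular":[0,0,0]},{"dp":[0,-0.0144,-0.03],"angular":[0,0,0]},{"dp":[0,-0.0144,-0.03],"angular":[0,0,0]},{"dp":[0,0,0],"angular":[0,0,0]}]' >/dev/null; python3 st.py
```

```text
t 16.95 tcp x,y -0.34 -1.05 tip z -57.99 F [-1.   1.   4.3] T [ 0.26  0.09 -0.08] tz [-3.e-04 -0.e+00  1.e+00]
t 17.35 tcp x,y -0.35 -1.06 tip z -60.72 F [-1.3 -0.4  5.9] T [ 0.31  0.2  -0.02] tz [-3.e-04 -0.e+00  1.e+00]
```

```bash
python3 -m crank '[{"dp":[0,-0.0144,-0.03],"angular":[0,0,0]},{"dp":[0,-0.0144,-0.03],"angular":[0,0,0]},{"dp":[0,0,0],"angular":[0,0,0]}]' >/dev/null; python3 st.py
python3 - <<'E'
from st import *
d=snap('wrist','w6');P=cloud(d);im=d['image'];b,g,r=[im[...,i].astype(int) for i in range(3)];ok=d['range_z']>0
Q=(P-B)@M*1e3;v,u=np.indices(b.shape)
gm=(g>r+40)&(g>b+40)&ok&(abs(Q[...,2])<4)&(abs(Q[...,1])<40)&(abs(Q[...,0])<20);q=Q[gm];print('rim',len(q),np.percentile(q,[1,50,99],axis=0).round(1).tolist())
bl=(b>r+40)&(b>g+25)&ok&(Q[...,2]<20)&(abs(Q[...,1])<40)&(abs(Q[...,0])<20);q=Q[bl];print('collar',len(q),np.percentile(q,[1,50,99],axis=0).round(1).tolist())
cv2.imwrite('pics/crop6.png',cv2.resize(im[130:280,220:420],(800,600)))
E
```

```text
t 17.65 tcp x,y -0.05 -1.10 tip z -60.86 F [-3.3  1.  15.9] T [ 0.27  0.65 -0.05] tz [-1.8e-03 -1.0e-04  1.0e+00]
t 17.65 tcp x,y -0.05 -1.10 tip z -60.86 F [-3.3  1.  15.9] T [ 0.27  0.65 -0.05] tz [-1.8e-03 -1.0e-04  1.0e+00]
rim 442 [[-14.2, 22.9, -1.3], [-0.8, 28.7, -0.0], [14.2, 31.2, 1.5]]
collar 1670 [[-13.5, 5.7, 2.2], [1.3, 15.2, 5.1], [15.7, 22.8, 19.5]]
```

View pics/crop6.png

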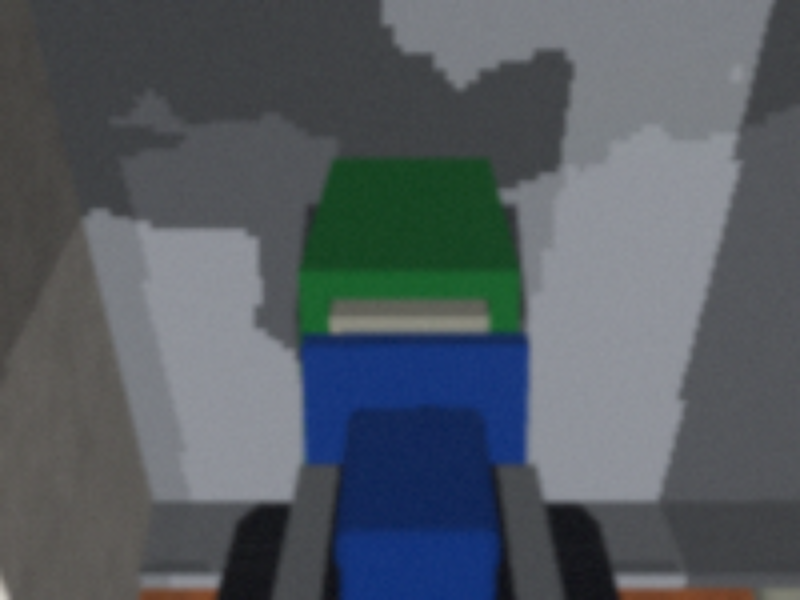

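The crop shows the collar flat against the rim and insert (bottom edge at crop row 335). Depth puts the collar's top 5.1 mm above the rim, its own thickness, and the force rose sharply to 16 N. The cassette is home, so I relax, let go and back off along the bore axis.

```bash
python3 -m crank '[{"dp":[-0.03,0.02,0.042],"angular":[0,0,0]},{"dp":[0,0,0],"angular":[0,0,0]}]' >/dev/null; python3 st.py
python3 -m crank '[{"dp":[0,0,0],"angular":[0,0,0]},{"dp":[0,0,0],"angular":[0,0,0]},{"dp":[0,0,0],"angular":[0,0,0]},{"dp":[0,0,0],"angular":[0,0,0]}]' 0.5; python3 st.py
python3 -m crank '[{"dp":[0,0.1,0.21],"angular":[0,0,0]},{"dp":[0,0.2,0.42],"angular":[0,0,0]},{"dp":[0,0.3,0.62],"angular":[0,0,0]},{"dp":[0,0.4,0.83],"angular":[0,0,0]},{"dp":[0,0.4,0.83],"angular":[0,0,0]},{"dp":[0,0,0],"angular":[0,0,0]},{"dp":[0,0,0],"angular":[0,0,0]}]'
python3 - <<'E'
from st import *
d=snap('wrist','w7');P=cloud(d);im=d['image'];b,g,r=[im[...,i].astype(int) for i in range(3)];ok=d['range_z']>0
Q=(P-B)@M*1e3;v,u=np.indices(b.shape)
gm=(g>r+40)&(g>b+40)&ok&(abs(Q[...,2])<4)&(abs(Q[...,1])<40)&(abs(Q[...,0])<20);q=Q[gm];print('rim',len(q),np.percentile(q,[1,50,99],axis=0).round(1).tolist())
bl=(b>r+40)&(b>g+25)&ok&(Q[...,2]<60)&(abs(Q[...,1])<40)&(abs(Q[...,0])<20);q=Q[bl]
c=q[q[:,2]<10];print('collar top',len(c),np.percentile(c,[1,50,99],axis=0).round(1).tolist());A=np.c_[c[:,:2],np.ones(len(c))];print(np.linalg.lstsq(A,c[:,2],rcond=None)[0]);c=q[q[:,2]>36];print('grip top',len(c),np.percentile(c,[1,50,99],axis=0).round(1).tolist())
X,Y,Z=[P[...,i] for i in range(3)]
m=ok&(abs(Z-.113)<.004)&(abs(X-.457)<.03)&(abs(Y-.035)<.07)&(v<275);q=P[m];print('handle',len(q),cv2.minAreaRect((q[:,:2]*1000).astype(np.float32)))
E
```

```text
t 17.90 tcp x,y -0.42 -1.08 tip z -60.80 F [-0.6 -0.8  8.7] T [ 0.24 -0.04 -0.02] tz [-2.6e-03 -3.0e-04  1.0e+00]
t: 18.3
tcp_pos: [0.5902, 0.0549, 0.1313]
tool_rot: [0.695, 0.684, -0.159, 0.155]
force: [0.3, 0.3, 1.0]
finger_gap: 0.502
gripper_force: 0.0
t 18.30 tcp x,y -1.65 -1.14 tip z -62.19 F [ 0.2 -0.1  1. ] T [ 0.21  0.01 -0.04] tz [1.2e-03 2.0e-04 1.0e+00]
t: 19.0
tcp_pos: [0.5908, 0.0979, 0.2204]
tool_rot: [0.695, 0.684, -0.157, 0.156]
force: [-0.9, 0.3, -0.3]
finger_gap: 0.497
gripper_force: 0.0
t 19.00 tcp x,y -1.76 -0.95 tip z 36.78 F [-0.9  0.4 -0.1] T [0.23 0.03 0.  ] tz [-2.6e-03 -6.0e-04  1.0e+00]
rim 389 [[-13.7, -36.2, -1.6], [0.7, 23.9, 0.0], [15.1, 31.2, 1.6]]
collar top 901 [[-18.3, -24.9, -63.8], [-1.0, 11.5, 5.0], [15.6, 23.5, 8.1]]
[0.24572052 0.08832049 2.69074378]
grip top 908 [[-7.7, -13.7, 36.8], [0.5, 2.0, 39.9], [9.5, 15.6, 41.4]]
handle 1265 ((457.62738037109375, 34.470115661621094), (110.14041137695312, 10.542564392089844), 89.07539367675781)
```

View pics/w7.png

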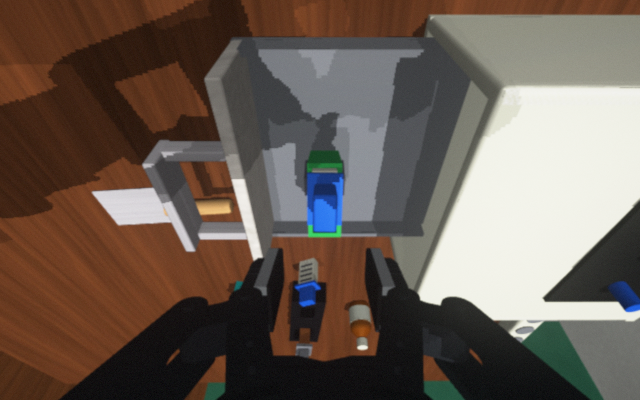

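The last picture shows the cassette home in the sleeve at (325,200). The grip top is 39.9 mm above the rim (40 expected), the collar top is 5.0 mm above it, and the tray handle is still at its stop. The gripper is clear, so I hand the job in.

```bash
python3 -c "
from station import order
print(order.sign_off())"
```

```text
the job is handed in; nothing more can be done
None
```

The job is handed in: the tray is out at its stop and the fresh cassette is pressed home in the leaning sleeve, with its collar flat on the rim (peak force read 16 N). The gripper is released and clear, and I left everything else alone; the hand-in gave no verdict back.

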